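# Hang the hook-on basket on the trough rim, up against the clip

## Robot

A 7-joint arm with a two-finger parallel gripper is mounted at the origin on a cart in front of the work surface, level with it; the furniture and walls round the work are solid. World frame = base frame: x ahead of the robot, y to its left, z up, the work surface at z = 0. Lengths are in mm, angles in rad, forces in N, time in s.
With the tool pointing down it reaches from about 425 to 1025 mm from the base axis. Payload 9.4 kg.
Tool frame: the origin (TCP) lies at the very end of the fingers, on their centre line; the grasp point (between the pads) lies pinch_z behind it (pinch_z is the distance from the TCP to the grasp point, in mm); z points along the fingers, y is the line along which they close (so a half turn about z gives the same grasp; the last joint's range is limited). The gripper opens to 85 mm and grips with 20 to 120 N. Pads are 22 mm wide; open, the fingers measure 114 mm over their backs; the gripper's body (76 mm by 85 mm) begins 54 mm behind the grasp point. The pads swing forward as they close: fully open they stand 13 mm farther back than shut.
Start: joints at [1.247, 0.599, -0.003, 1.599, 0.002, 0.943, -0.08], TCP at [177.109, -703.034, 231.275] pointing down, gripper open.
Joint ranges: [-2.57, 2.57], [-0.35, 1.97], [-1.29, 1.29], [0.11, 2.56], [-1.05, 4.19], [0.11, 1.86], [-2.63, 2.63]. Speed limits (rad/s): [2.22, 2.22, 3.01, 3.01, 3.14, 3.14, 3.14].

## Interface

Orientations are given as a 3x3 rotation matrix whose columns are the frame's x, y, z axes.
In Python, from bench import * gives the robot as it stands.
- The arm moves only by the tool play_rows, never from a script. Its argument "increments" is a list of rows, each a list of 2 entries, a list of its own where there are three numbers: the shift along the tool's x, y, z in mm, then the turn about the tool's z in degrees. A call has exactly 8 rows; each row shifts and turns the commanded pose from where the row before left it, along the tool's axes as they then stand; what a row does not reach is not made up. A row lasts 1/12 s, in which the tool goes at most 41.7 mm and 7.16 degrees, less where a joint would pass 70% of its speed; a pose out of reach is approached as far as the arm can. A call with a gripper value outside its range is refused whole. "jaw" is the gripper command: -1 is shut, 1 is fully open, values between are in proportion, set as the call begins (left out, the last holds). The fingers move at their own pace and stop on an object; "squeeze" is the grip in N (left out, the last holds). Time passes only in rows, so rows that do not move let the fingers close, or fill a call up. It gives the time, the measured TCP pose, the force, the opening and the grip force at its end, in the units of the state.
- get_obs(): the state, without advancing time (a new reading comes with each control period).
- get_image(name): name is "scene" or "side" or "wrist"; returns the picture (420x560x3 uint8, blue, green, red); there is no depth.
- get_calibration(name): a dict with "fx", "fy", "cx", "cy" (pixels), "rvec" (rotation vector, rad) and "tvec" (3), from world to camera coordinates, as OpenCV has them; the wrist camera has in their place "T_tool_cam" (4x4, takes a point from camera to tool coordinates, whose origin is the TCP and whose axes are the flange's). Camera axes: x right, y down, z forward; pixel columns grow to the right and rows downward; lengths in mm; the calibration is good to about 2 mm. A picture is of the moment at which its call begins: read the wrist's pose just before it. get_calibration takes no time and is no camera call.
- job_done(): hands the job in; it is judged then, once.
The state is a dict: "t": time; "joints": joint angles; "joint_velocities": joint speeds; "tau": joint torques, N m; "tcp_pos": TCP position; "tool_rot": TCP orientation; "ft_force": force on the tool from outside, world axes, zero at the start; "wrist_torque": the same for the moment, N m; "width": opening from 0.0 (shut) to 1.0 (fully open); "finger_force": force on a finger pad.
Only numpy, scipy, OpenCV 4.12 (cv2) and the standard library are available. Lean on these libraries where they do the work, as an engineer would, in place of code of your own. Each camera call takes 0.05 s, during which the arm holds its last target. There are 200 camera calls.

## Task

Pick up the steel hook-on basket by its black tab and hook its bent lip over the trough's near rim (the one towards you), basket inside, at least three centimetres clear to the right of the grey saddle clip and its sprung pad, and press it down lightly so that it sits fully home. Then slide it left along the rim until you feel it come up firmly against the pad, and let go, leaving it hanging there level. The trough is brittle porcelain, so be gentle: a push of 3 to 8 N is right, and never put more than 20 N on the trough or 12 N on the pad, and leave the beaker, dropper bottle and tip box where they stand.

Things in the scene. Friction and masses are not known exactly. Their poses are not given: they have to be found in the camera images.
- trough: Fixed white porcelain trough: open box 150 (x) x 280 (y) x 115 mm high, walls 5 mm, inner floor 5 mm up. Its rubber feet yield 1 mm per 6 N of downward push. Origin: centre of its underside; x points from the near long wall (robot side) to the far one, y along the long walls to the robot's left, z up. Place varies, yaw within 0.3 rad.
- rim (a point): Middle of the top of the trough's near long wall (centre of the 5 mm thickness), on the rim, 115 mm above the bench; axes as the trough's. The rim is straight and level from y = -140 to +140 mm.
- clip: Grey saddle clip locked on the near rim, 19 (x) x 16 (y) mm, 12 mm above to 24 mm below it. Origin: its middle at rim height on the wall's centre line, 0 to 70 mm left (+y) of point rim; axes as trough's. Screw-set jaw and black sprung pad stand out of its right side: pad face 24 to 44 mm to -y of the origin; how far is NOT measured: feel for it. The pad yields 1 mm per 5 N, at most 2.5 mm.
- basket_mid (a point): Centre, half-way up, of the steel hook-on basket (130 mm high, yaw within 0.6 rad, about 0.14 kg), 65 mm above its underside; z up. Its box, 40 mm high, spans x -20 to +30, y -25 to +25 mm from here. A flat back plate rises along its -x face (outer face x = -20 mm) to the bridge, which joins it to the bent lip further to -x.
- tab (a point): Centre of the black grip tab on top of the basket: 10 mm thick (along the basket's x), 32 mm wide (y), 42 mm high (z), its top 130 mm above the basket's underside; it stands on the bridge, straight above the slot, 24 mm to -x of basket_mid. Grip it across its 10 mm thickness. Axes as the basket's.
- seat (a point): Top middle of the lip's slot (bridge underside), 85 mm above the basket's underside, 24 mm under the tab's centre; axes as the basket's. Slot 8 mm wide (x -4 to +4 mm: lip on -x, outside the trough; back plate on +x, inside), bridge and lip 50 mm long in y; the lip reaches 29 mm down, its last 9 mm bent outward as a lead-in. Hung home: this point lies on the rim, x, y along the trough's x, y.
- beaker: Bystander: clear beaker, 66 mm across, 82 mm high, loose. Origin: centre of its underside.
- dropper: Bystander: dropper bottle with pointed cap, 51 mm across, 143 mm high, loose. Origin: centre of its underside.
- tips: Bystander: box of pipette tips, 94 x 118 x 78 mm, loose. Origin: centre of its underside.
Mind the look-alikes: they are no part of the job. Leave any purple look-alike of the part that bears basket_mid alone.

How it is judged (in metres and radians):
On the way, in this order (a step that is already met when the one before it is completed fails the run):
1. the basket is picked up, clear of the bench (height (world z) of seat above 0.11 m and contact force between basket and the fingers above 1 N), for 0.1 s.
2. the lip is hooked over the near rim, the bridge pressed onto it with at least 2.5 N, more than 76 mm (centre to centre) to the right of the clip (z of seat in the frame of rim between -0.002 and 0.0025 m and x of seat in the frame of rim between -0.003 and 0.003 m and angle between seat's own z axis and vertical below 0.1 rad and angle between the x axis of seat and the x axis of rim, either way round below 0.1 rad and x of basket_mid in the frame of rim above 0 m and y of seat in the frame of clip below -0.076 m and contact force between basket and trough above 2.5 N), for 0.1 s.
3. hanging on the rim, the basket is pressed sideways against the clip's pad with at least 2 N (z of seat in the frame of rim between -0.002 and 0.0025 m and x of seat in the frame of rim between -0.003 and 0.003 m and angle between seat's own z axis and vertical below 0.1 rad and angle between the x axis of seat and the x axis of rim, either way round below 0.1 rad and x of basket_mid in the frame of rim above 0 m and contact force between basket and clip above 2 N), for 0.2 s.
At the end, for the whole second after the job is handed in: The basket hangs at rest on the near rim, lip outside and basket inside: bridge on the rim within 2.5 mm, slot centred on the wall within 3 mm, upright within 0.1 rad, in line with the wall within 0.1 rad, and its middle 45 to 72 mm to the right of the clip's middle, as the jaw and pad set it (z of seat in the frame of rim between -0.002 and 0.0025 m and x of seat in the frame of rim between -0.003 and 0.003 m and angle between seat's own z axis and vertical below 0.1 rad and angle between the x axis of seat and the x axis of rim, either way round below 0.1 rad and x of basket_mid in the frame of rim above 0 m and y of seat in the frame of clip between -0.072 and -0.045 m and linear speed of basket below 0.01 m/s and angular speed of basket below 0.1 rad/s); the robot touches nothing.
It fails at once if the basket is pushed against the trough with more than 20 N (contact force between basket and trough above 20 N).
It fails at once if the basket is pushed against the clip (its pad) with more than 12 N (contact force between basket and clip above 12 N).
It fails at once if the gripper or the arm pushes on the trough with more than 20 N (contact force between any of the fingers, the arm and trough above 20 N).
It fails at once if a bystander is moved more than 20 mm (distance of any of beaker, dropper, tips from where it was at the start of the episode above 0.02 m).
It also fails if it takes over 64 s, if anything falls off the work surface, if the arm or the gripper's body presses on something with over 40 N, if the wrist force passes 120 N, or if a joint passes its speed limit or range.

## Working session

There is one attempt and no reset: what is moved stays moved. The work goes in short steps, Python scripts to look and compute and a tool call to move; the robot and the scene stay as the last step left them, time stands still between calls to the robot, and variables do not carry over. Pictures are saved under pics/ and viewed, at most 10 in all, crops included, and the job is handed in when it is done.

Besides the shell and the picture viewer there is one more tool, called after "Request:" as name(argument=value, ...) on one line, values as JSON. play_rows: Moves the arm, as the interface text tells. Its arguments: {"type":"object","properties":{"increments":{"type":"array","items":{"type":"array"}},"jaw":{"type":"number"},"squeeze":{"type":"number"}},"required":["increments"]}

```bash
mkdir -p pics
python3 - <<'E'
from bench import *
import cv2,numpy as np
o=get_obs();print(o['t'],o['tcp_pos'],o['tool_rot'],o['width'])
a=get_image("scene");b=get_image("side");cv2.imwrite("pics/scene.png",a);cv2.imwrite("pics/side.png",b)
for n in("scene","side","wrist"):print(n,get_calibration(n))
E
```

```text
0.0 [ 176.98854163 -702.56641361  230.41130342] [[ 9.69666130e-01  2.44432614e-01 -5.42037375e-04]
 [ 2.44433160e-01 -9.69665011e-01  1.48245958e-03]
 [-1.63233208e-04 -1.56998275e-03 -9.99998754e-01]] 1.0018540262828506
scene {'fx': 470.8637231619682, 'fy': 470.8637231619682, 'cx': 280.7935060644456, 'cy': 209.5624270984709, 'rvec': array([ 1.72693525, -1.25923009,  0.74285349]), 'tvec': array([-95.50338109, 311.07190314, 977.44393928])}
side {'fx': 406.19225572401126, 'fy': 406.19225572401126, 'cx': 279.7340889340177, 'cy': 213.0561311805494, 'rvec': array([ 2.037684  , -0.24183014,  0.13385506]), 'tvec': array([-478.29310581,  183.8837287 , 1019.37358475])}
wrist {'fx': 298.48603884059014, 'fy': 298.48603884059014, 'cx': 278.70034787702, 'cy': 206.98938391313305, 'T_tool_cam': array([[ 1.85108442e-05, -9.52038371e-01, -3.05978659e-01,
         7.69481622e+01],
       [ 9.99999014e-01, -4.12017181e-04,  1.34246942e-03,
        -1.31598884e+00],
       [-1.40415086e-03, -3.05978382e-01,  9.52037425e-01,
        -1.43327813e+02],
       [ 0.00000000e+00,  0.00000000e+00,  0.00000000e+00,
         1.00000000e+00]])}
```

View pics/scene.png

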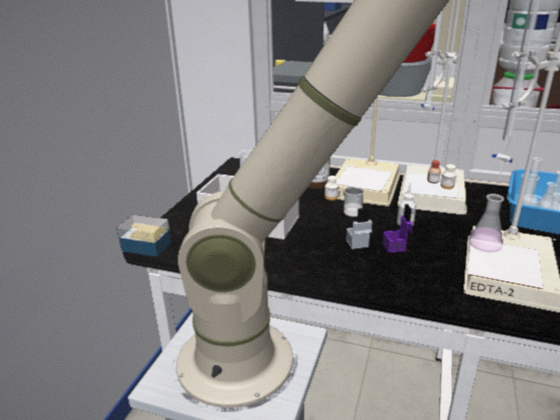

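View pics/side.png

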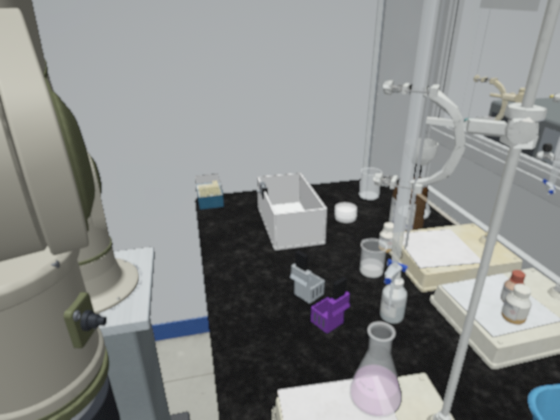

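Side view: white trough around (290,210) with the grey clip near (263,188) on the near wall. The steel basket is around (308,285) and the purple look-alike around (328,312). I'll confirm with one enlarged crop.

```bash
cat > h.py <<'E'
import numpy as np,cv2
from bench import *
def cam(n,obs=None):
    c=get_calibration(n);K=np.array([[c['fx'],0,c['cx']],[0,c['fy'],c['cy']],[0,0,1.]])
    if n!='wrist':
        R=cv2.Rodrigues(np.array(c['rvec']))[0];t=np.array(c['tvec'])
    else:
        T=np.eye(4);T[:3,:3]=obs['tool_rot'];T[:3,3]=obs['tcp_pos'];W=np.linalg.inv(T@c['T_tool_cam']);R,t=W[:3,:3],W[:3,3]
    return K,R,t
def ray(C,uv):
    K,R,t=C;d=R.T@np.linalg.inv(K)@np.array([uv[0],uv[1],1.]);return -R.T@t,d/np.linalg.norm(d)
def onz(C,uv,z):
    o,d=ray(C,uv);return o+d*(z-o[2])/d[2]
def proj(C,p):
    K,R,t=C;q=K@(R@np.array(p,float)+t);return q[:2]/q[2]
def tri(*cu):
    A=np.zeros((3,3));b=np.zeros(3);L=[ray(c,u) for c,u in cu]
    for o,d in L:
        P=np.eye(3)-np.outer(d,d);A+=P;b+=P@o
    p=np.linalg.solve(A,b);return p,[np.linalg.norm((np.eye(3)-np.outer(d,d))@(p-o)) for o,d in L]
E
python3 - <<'E'
from h import *
b=cv2.imread("pics/side.png");a=cv2.imread("pics/scene.png")
x=cv2.resize(b[165:335,245:385],None,fx=3.5,fy=3.5,interpolation=2)
y=cv2.resize(a[195:265,330:430],None,fx=3,fy=3,interpolation=2)
im=np.zeros((595,790,3),np.uint8);im[:x.shape[0],:490]=x;im[:210,490:790]=y
cv2.imwrite("pics/crop.png",im)
for n in("scene","side"):
    C=cam(n);print(n,ray(C,(280,210)))
C=cam("side")
for uv in[(308,285),(328,312),(275,242),(325,243),(263,188),(370,260)]:print(uv,onz(C,uv,0).round())
E
```

```text
scene (array([-652.07070745, -331.8589876 ,  725.22871151]), array([ 0.8380235 ,  0.2899078 , -0.46224461]))
side (array([ 283.99863267, -909.12480894,  628.12171148]), array([ 0.20009989,  0.86834962, -0.45379398]))
(308, 285) [ 534. -127.    0.]
(328, 312) [ 550. -233.    0.]
(275, 242) [499.  94.   0.]
(325, 243) [640.  53.   0.]
(263, 188) [540. 489.   0.]
(370, 260) [731. -61.   0.]
```

View pics/crop.png

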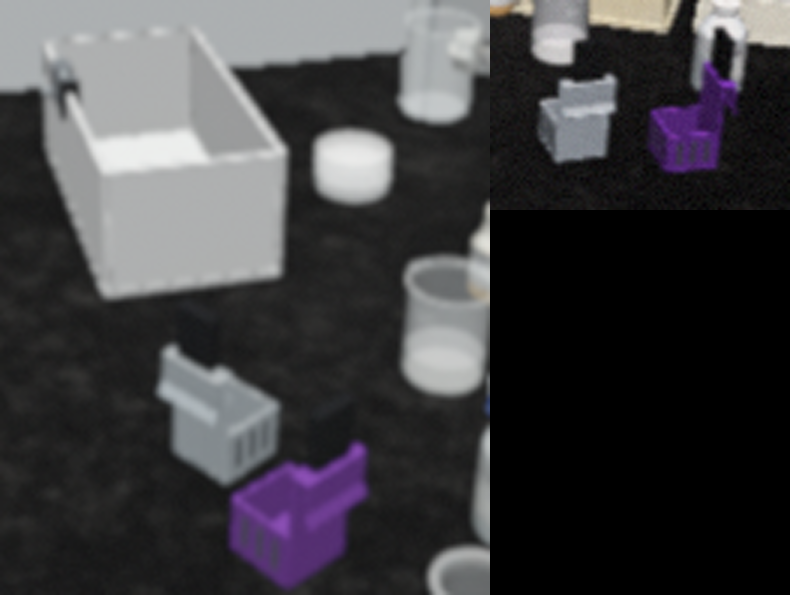

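The candidates are the grey-metal basket at side (308,285), with its tab at about (301,261), and the purple one at (328,312). The steel one fits the text because it is grey metal with a black tab. Its lip faces left, towards the robot side.

Run:
```python
from h import *
S=cam("side");Q=cam("scene");o=get_obs()
t=onz(S,(301.3,260.7),109);print("tab",t)
# lip/bridge top corners in side view (crop coords)
P=lambda c:(245+c[0]/3.5,165+c[1]/3.5)
print("bridge ends",[onz(S,P(c),85).round(1) for c in((170,348),(222,372))])
print("box corners floor",[onz(S,P(c),0).round(1) for c in((175,452),(228,484),(278,462))])
print("trough rim corners",[onz(S,P(c),115).round(1) for c in((45,42),(103,170),(285,152),(195,32))])
d=t-o['tcp_pos'];d[2]=270-o['tcp_pos'][2];print(d,o['tool_rot'].T@d)
```

```text
tab [ 501.72468492 -173.58514987  109.        ]
bridge ends [array([ 490.1, -150. ,   85. ]), array([ 515.8, -184.5,   85. ])]
box corners floor [array([ 493.3, -153.6,    0. ]), array([ 519. , -194.6,    0. ]), array([ 558.9, -180.9,    0. ])]
trough rim corners [array([494.3, 325.4, 115. ]), array([490.5,  55.5, 115. ]), array([638.4,  50.2, 115. ]), array([638.6, 314. , 115. ])]
[324.70600824 529.04821591  39.50274334] [ 444.14978805 -433.70447355  -38.95983414]
```

Request:
play_rows(increments=[[[28, -27, -2.5], 0], [[28, -27, -2.5], 0], [[28, -27, -2.5], 0], [[28, -27, -2.5], 0], [[28, -27, -2.5], 0], [[28, -27, -2.5], 0], [[28, -27, -2.5], 0], [[28, -27, -2.5], 0]], jaw=0)

```text
t: 0.77
tcp_pos: [342.0, -437.0, 251.2]
tool_rot: [[0.97, 0.244, -0.0], [0.244, -0.97, 0.0], [-0.0, -0.0, -1.0]]
ft_force: [0.0, 0.2, -0.6]
width: 0.496
finger_force: 0.0
```

Request:
play_rows(increments=[[[28, -27, -2.5], 0], [[28, -27, -2.5], 0], [[28, -27, -2.5], 0], [[28, -27, -2.5], 0], [[28, -27, -2.5], 0], [[28, -27, -2.5], 0], [[28, -27, -2.5], 0], [[28, -27, -2.5], 0]])

```text
t: 1.43
tcp_pos: [506.5, -172.9, 271.3]
tool_rot: [[0.97, 0.244, -0.0], [0.244, -0.97, -0.0], [-0.0, -0.0, -1.0]]
ft_force: [1.5, -0.5, -0.3]
width: 0.496
finger_force: 0.0
```

Request:
play_rows(increments=[[[0, 0, 0], -7], [[0, 0, 0], -7], [[0, 0, 0], -7], [[0, 0, 0], -7], [[0, 0, 0], -7], [[0, 0, 0], -7], [[0, 0, 0], -7], [[0, 0, 0], -7]])

```text
t: 2.1
tcp_pos: [505.8, -174.6, 271.0]
tool_rot: [[0.334, 0.943, -0.001], [0.943, -0.334, 0.0], [-0.0, -0.001, -1.0]]
ft_force: [-0.5, -0.9, -0.0]
width: 0.499
finger_force: 0.0
```

Request:
play_rows(increments=[[[0, 0, 0], -7], [[0, 0, 0], -7], [[0, 0, 0], -7], [[0, 0, 0], -7], [[0, 0, 0], -7], [[0, 0, 0], -7], [[0, 0, 0], -7], [[0, 0, 0], -7]])

```text
t: 2.77
tcp_pos: [505.7, -174.7, 271.0]
tool_rot: [[-0.595, 0.804, -0.001], [0.804, 0.595, 0.0], [0.0, -0.0, -1.0]]
ft_force: [0.1, -1.0, -0.5]
width: 0.499
finger_force: 0.0
```

Run:
```python
from h import *
o=get_obs();w=get_image("wrist");cv2.imwrite("pics/w1.png",w);s=get_image("side");cv2.imwrite("pics/s1.png",s)
import pickle;pickle.dump(o,open("o1.pkl","wb"))
print(o['t'],o['tcp_pos'],o['tool_rot'].round(3),o['joints'],o['width'],o['ft_force'])
```

```text
2.7667 [ 505.73659501 -174.68851479  271.00781265] [[-0.595  0.804 -0.001]
 [ 0.804  0.595  0.   ]
 [ 0.    -0.    -1.   ]] [ 0.66014584  0.37553836 -0.58139156  1.96275992  0.26461862  0.87865878
  0.57680317] 0.4994890152679321 [ 0.11801279 -1.01404257 -0.50308183]
```

View pics/w1.png

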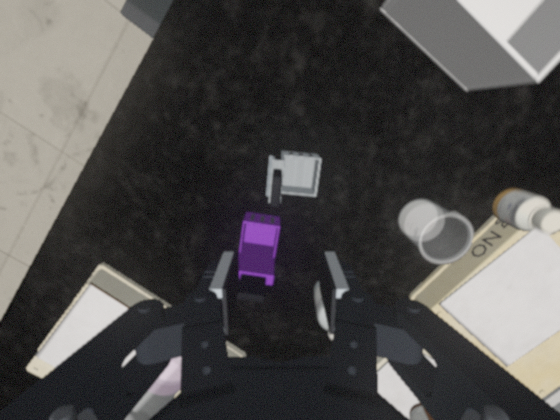

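Wrist view: the steel basket's box is around (300,173), its bridge and lip around (270,178), and the black tab around (277,188). The purple one is at (260,248). I'll enlarge it with the contrast raised.

Run:
```python
from h import *
w=cv2.imread("pics/w1.png")[140:220,245:335];s=cv2.imread("pics/s1.png")[240:310,270:340]
f=lambda i,k:cv2.resize((255*(i/255.)**0.45).astype(np.uint8),None,fx=k,fy=k,interpolation=cv2.INTER_CUBIC)
a=f(w,5);b=f(s,5);im=np.zeros((400,800,3),np.uint8);im[:400,:450]=a;im[:350,450:800]=b
cv2.imwrite("pics/c2.png",im)
```

```text
(no output)
```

View pics/c2.png

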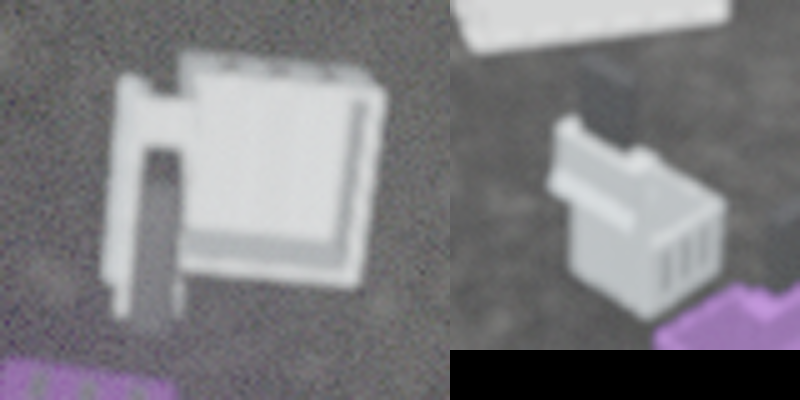

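Run:
```python
from h import *
import pickle;o=pickle.load(open("o1.pkl","rb"));W=cam("wrist",o);S=cam("side")
w=lambda c:(245+c[0]/5,140+c[1]/5)
s=lambda c:(270+(c[0]-450)/5,240+c[1]/5)
print("tab tri",tri((W,w((158,248))),(S,s((610,68)))))
print("wrist z130",onz(W,w((158,248)),130),"side",onz(S,s((610,68)),130))
for z,a,b in((88,(124,78),(110,280)),(65-20-25+0.,(0,0),(0,0))):
    A,B=onz(W,w(a),z),onz(W,w(b),z);d=A-B;print(z,A,B,np.degrees(np.arctan2(d[1],d[0])),np.hypot(*d[:2]))
# box rim outer at z=40: right edge, bottom edge
for a,b in(((385,90),(358,285)),((182,270),(358,285)),):
    A,B=onz(W,w(a),40),onz(W,w(b),40);d=A-B;print(A,B,np.degrees(np.arctan2(d[1],d[0])),np.hypot(*d[:2]))
```

```text
tab tri (array([ 501.63687682, -172.42683817,  126.96540739]), [np.float64(1.7336165334644482), np.float64(1.7336165334643159)])
wrist z130 [ 499.46037533 -171.42335832  130.        ] side [ 502.12496074 -176.72094279  130.        ]
88 [ 477.10079167 -154.05147355   88.        ] [ 501.36352864 -192.91055589   88.        ] 121.97972842795764 45.81166539465104
20.0 [ 443.59928367 -165.90102809   20.        ] [ 443.59928367 -165.90102809   20.        ] 0.0 0.0
[ 534.29121369 -123.99491844   40.        ] [ 560.62291935 -167.63645532   40.        ] 121.10524341807684 50.97001534690249
[ 521.3079709  -191.67893629   40.        ] [ 560.62291935 -167.63645532   40.        ] -148.55273974913158 46.08368543346813
```

```bash
python3 - <<'E'
import bench
print([n for n in dir(bench) if not n.startswith('__')],getattr(bench,'pinch_z',None))
from h import *
o=get_obs();print(o.keys(),o.get('pinch_z'))
t=np.array([501.3,-173,150.]);a=np.radians(31.5)
R=o['tool_rot'];print((R.T@(t-o['tcp_pos'])))
E
ls; grep -rn pinch_z . --include=* 2>/dev/null|head -5
```

```text
['IKError', 'get_calibration', 'get_image', 'get_obs', 'job_done', 'pinch_z'] 18.700000000000003
dict_keys(['t', 'joints', 'joint_velocities', 'tau', 'tcp_pos', 'tool_rot', 'ft_force', 'wrist_torque', 'finger_force', 'width']) None
[  4.00459905  -2.44532577 120.93009216]
h.py
o1.pkl
pics
```

Request:
play_rows(increments=[[[0.5, -0.3, 15], 1], [[0.5, -0.3, 15], 1], [[0.5, -0.3, 15], 1], [[0.5, -0.3, 15], 1], [[0.5, -0.3, 15], 1], [[0.5, -0.3, 15], 0], [[0.5, -0.3, 15], 0], [[0.5, -0.3, 15], 0]])

```text
t: 3.53
tcp_pos: [501.7, -172.7, 150.5]
tool_rot: [[-0.513, 0.858, -0.0], [0.858, 0.513, -0.0], [-0.0, -0.0, -1.0]]
ft_force: [0.3, -0.7, 0.1]
width: 0.499
finger_force: 0.0
```

Request:
play_rows(increments=[[[0, 0, 7], 0], [[0, 0, 7], 0], [[0, 0, 7], 0], [[0, 0, 7], 0], [[0, 0, 7], 0], [[0, 0, 7], 0], [[0, 0, 7], 0], [[0, 0, 7], 0]])

```text
t: 4.2
tcp_pos: [501.9, -172.7, 94.7]
tool_rot: [[-0.517, 0.856, 0.0], [0.856, 0.517, -0.0], [-0.0, 0.0, -1.0]]
ft_force: [0.1, 1.0, 0.7]
width: 0.501
finger_force: 0.0
```

Request:
play_rows(increments=[[[0, 0, 0], 0], [[0, 0, 0], 0], [[0, 0, 0], 0], [[0, 0, 0], 0], [[0, 0, 0], 0], [[0, 0, 0], 0], [[0, 0, 0], 0], [[0, 0, 0], 0]], jaw=-1, squeeze=40)

```text
t: 4.87
tcp_pos: [501.8, -172.7, 95.3]
tool_rot: [[-0.517, 0.856, 0.0], [0.856, 0.517, -0.0], [-0.0, -0.0, -1.0]]
ft_force: [-0.5, 0.4, -2.1]
width: 0.108
finger_force: 41.4
```

Request:
play_rows(increments=[[[0, 0, 0], 0], [[0, 0, 0], 0], [[0, 0, 0], 0], [[0, 0, -5], 0], [[0, 0, -10], 0], [[0, 0, -10], 0], [[0, 0, -10], 0], [[0, 0, -5], 0]])

```text
t: 5.53
tcp_pos: [502.4, -172.8, 137.3]
tool_rot: [[-0.517, 0.856, 0.002], [0.856, 0.517, -0.001], [-0.002, 0.001, -1.0]]
ft_force: [-1.4, -0.0, -2.5]
width: 0.107
finger_force: 41.5
```

Request:
play_rows(increments=[[[0, 0, -15], 0], [[0, 0, -15], 0], [[0, 0, -15], 0], [[0, 0, -16], 0], [[0, 0, -16], 0], [[0, 0, -16], 0], [[0, 0, -15], 0], [[0, 0, -15], 0]])

```text
t: 6.2
tcp_pos: [501.5, -172.6, 259.8]
tool_rot: [[-0.517, 0.856, 0.0], [0.856, 0.517, -0.0], [-0.001, 0.0, -1.0]]
ft_force: [0.4, 1.0, -1.4]
width: 0.11
finger_force: 41.4
```

Request:
play_rows(increments=[[[33, 19, 0], 0], [[33, 19, 0], 0], [[33, 19, 0], 0], [[33, 19, 0], 0], [[33, 19, 0], 0], [[33, 19, 0], 0], [[33, 19, 0], 0], [[31, 19, 0], 0]])

```text
t: 6.87
tcp_pos: [495.7, 132.1, 259.1]
tool_rot: [[-0.517, 0.856, 0.001], [0.856, 0.517, -0.0], [-0.0, 0.001, -1.0]]
ft_force: [1.0, 0.6, -1.9]
width: 0.113
finger_force: 41.4
```

Request:
play_rows(increments=[[[0, 0, 0], 4], [[0, 0, 0], 4], [[0, 0, 0], 4], [[0, 0, 0], 4], [[0, 0, 0], 4], [[0, 0, 0], 4], [[0, 0, 0], 4], [[0, 0, 0], 3]])

```text
t: 7.53
tcp_pos: [496.2, 130.2, 258.9]
tool_rot: [[0.001, 1.0, 0.0], [1.0, -0.001, 0.0], [0.0, 0.0, -1.0]]
ft_force: [0.5, 0.1, -1.3]
width: 0.112
finger_force: 41.4
```

Run:
```python
from h import *
import pickle
o=get_obs();w=get_image("wrist");cv2.imwrite("pics/w2.png",w);s=get_image("side");cv2.imwrite("pics/s2.png",s)
pickle.dump(o,open("o2.pkl","wb"))
print(o['t'],o['tcp_pos'],o['tool_rot'].round(4),o['joints'].round(2),o['width'],o['ft_force'],o['wrist_torque'])
```

```text
7.5333 [496.18575172 130.21675526 258.91741089] [[ 1.2e-03  1.0e+00  5.0e-04]
 [ 1.0e+00 -1.2e-03  1.0e-04]
 [ 1.0e-04  5.0e-04 -1.0e+00]] [-0.    0.35 -0.48  2.03  0.22  0.82 -0.61] 0.11224126689516191 [ 0.516796    0.06815961 -1.28461323] [-0.01991117  0.05887842 -0.01385278]
```

View pics/w2.png

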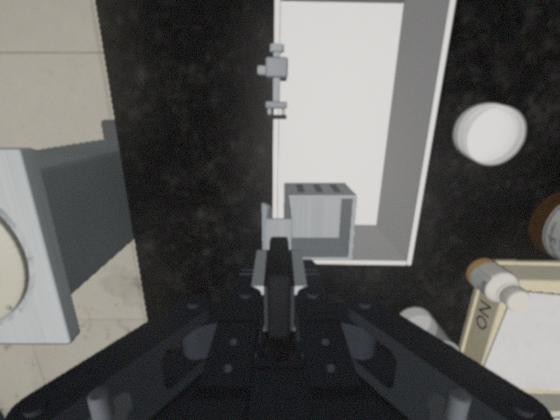

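Wrist view: the near rim runs at column ~277 over rows 0–200. The clip is at about (277,67), its black pad at about (279,115), and the basket's bridge at about (277,228).

Run:
```python
from h import *
import pickle;o=pickle.load(open("o2.pkl","rb"));W=cam("wrist",o)
g=cv2.cvtColor(cv2.imread("pics/w2.png"),6).astype(float)
P=[];
for r in(10,25,130,145,160,175,190):
    row=cv2.GaussianBlur(g,(0,0),0.7)[r];print(r,g[r,268:292].astype(int))
im=cv2.resize(cv2.imread("pics/w2.png")[30:260,230:330],None,fx=2.6,fy=2.6,interpolation=2)
im2=cv2.resize(cv2.imread("pics/w2.png")[180:260,235:325],None,fx=5,fy=5,interpolation=2)
c=np.zeros((600,720,3),np.uint8);c[:im.shape[0],:260]=im;c[:400,265:715]=im2;cv2.imwrite("pics/c3.png",c)
```

```text
10 [ 41  45  26  44  45  98 160 196 210 211 207 198 194 203 211 212 212 212
 213 213 213 213 214 212]
25 [ 46  45  44  48  57 113 171 203 210 213 205 198 198 208 210 213 213 214
 214 212 213 213 215 214]
130 [ 61  57  57  70 119 175 205 214 214 206 196 204 211 214 213 214 214 214
 216 215 216 215 215 215]
145 [ 60  59  59  72 131 188 210 213 212 205 198 205 212 213 215 214 215 215
 216 214 214 214 215 215]
160 [ 58  55  58  77 138 192 212 214 212 207 207 212 214 214 213 215 213 214
 215 213 215 215 215 216]
175 [ 58  52  55  69 134 192 210 213 211 204 209 213 214 213 214 213 214 215
 213 214 214 214 214 215]
190 [ 51  54  57  75 139 191 210 213 207 198 204 212 213 215 210 193 157 123
 113 106 110 111 112 113]
```

View pics/c3.png

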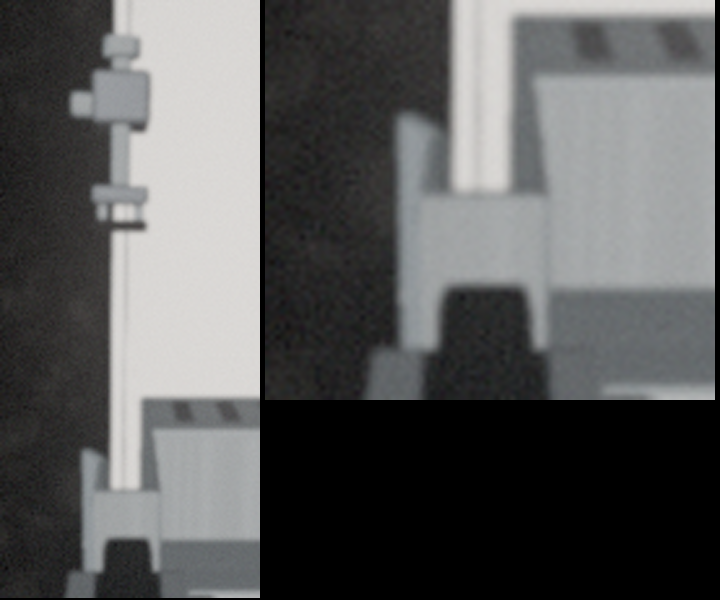

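Run:
```python
from h import *
import pickle;o=pickle.load(open("o2.pkl","rb"));W=cam("wrist",o)
g=cv2.GaussianBlur(cv2.cvtColor(cv2.imread("pics/w2.png"),6).astype(float),(0,0),0.7)
P=[]
for r in list(range(2,40,2))+list(range(125,195,3)):
    x=np.arange(262,282);v=g[r,262:282];i=np.argmax(v>130);u=x[i-1]+(130-v[i-1])/(v[i]-v[i-1]);P.append(onz(W,(u,r),115))
P=np.array(P);k,c=np.polyfit(P[:,1],P[:,0],1);print("edge x at y=150,250:",k*150+c,k*250+c,"yaw",np.degrees(-k),"res",np.std(P[:,0]-k*P[:,1]-c))
print("clip top near/far",onz(W,(277,78),127),onz(W,(277,57),127),"pad",onz(W,(278,118.5),118))
print("trough near-right corner",onz(W,(273,262),115), onz(W,(412,264),115))
print("seat (bridge top) ",onz(W,(278.8,228),253), "tcp",o['tcp_pos'])
```

```text
edge x at y=150,250: 487.96717915547504 489.7762247307189 yaw -1.0365067640828907 res 0.10015444813723415
clip top near/far [493.30602232 235.93417187 127.        ] [493.35276042 252.07959171 127.        ] pad [494.08516277 202.68494375 118.        ]
trough near-right corner [488.42909309  54.62266564 115.        ] [638.32516658  51.94323518 115.        ]
seat (bridge top)  [494.55462424 149.49812526 253.        ] tcp [496.18575172 130.21675526 258.91741089]
```

Request:
play_rows(increments=[[[2, -0.5, 4], 1], [[2, -0.5, 4], 0], [[2, -0.5, 5], 0], [[2, -0.5, 6], 0], [[2, -0.5, 6], 0], [[2, -0.5, 6], 0], [[0, -0.2, 5], 0], [[0, 0, 4], 0]])

```text
t: 8.3
tcp_pos: [493.1, 142.4, 217.4]
tool_rot: [[0.014, 1.0, -0.001], [1.0, -0.014, -0.0], [-0.0, -0.001, -1.0]]
ft_force: [-0.0, -0.1, -0.7]
width: 0.11
finger_force: 41.3
```

```bash
cat > look.py <<'E'
from h import *
import pickle,sys
o=get_obs();w=get_image("wrist");n=sys.argv[1];cv2.imwrite(f"pics/{n}.png",w);pickle.dump(o,open(n+".pkl","wb"))
print(o['t'],o['tcp_pos'],o['ft_force'].round(2),np.degrees(np.arctan2(o['tool_rot'][1,1],o['tool_rot'][0,1])))
W=cam("wrist",o);g=cv2.GaussianBlur(cv2.cvtColor(w,6).astype(float),(0,0),0.7)
zr=115.;P=[]
tip=o['tcp_pos'][2]-10
for r in range(5,200,3):
    v=g[r,255:292];j=np.argmax(v>130)
    if j<2 or v[j+2]<180 or v[j-2]>90 or v[j-1]<50-50: continue
    u=255+j-1+(130-v[j-1])/(v[j]-v[j-1]);P.append(onz(W,(u,r),zr))
P=np.array(P);k,c=np.polyfit(P[:,1],P[:,0],1)
for _ in range(4):
    e=abs(P[:,0]-k*P[:,1]-c);m=e<max(.5,1.5*np.median(e));k,c=np.polyfit(P[m,1],P[m,0],1)
y=o['tcp_pos'][1];print("n",m.sum(),"rim centre x at tcp y",k*y+c+2.5,"yaw",np.degrees(-k),"res",e[m].std())
c=[cv2.resize(w[150:270,225:335],None,fx=5,fy=5,interpolation=2)]
cv2.imwrite(f"pics/{n}c.png",c[0])
E
python3 look.py w3
```

```text
8.3 [493.08960619 142.39028218 217.39924107] [-0.01 -0.07 -0.72] -0.8255889298889172Traceback (most recent call last):
  File "look.py", line 10, in <module>
    if j<2 or v[j+2]<180 or v[j-2]>90 or v[j-1]<50-50: continue
              ~^^^^^
IndexError: index 37 is out of bounds for axis 0 with size 37
```

```bash
sed -i 's/if j<2 or/if j<2 or j>33 or/' look.py; python3 look.py w4
python3 - <<'E'
import cv2
g=cv2.cvtColor(cv2.imread("pics/w4.png"),6)
for n in("w2","w4"):
    g=cv2.cvtColor(cv2.imread(f"pics/{n}.png"),6)
    for r in(222,228,234,245): print(n,r,g[r,258:300].tolist())
E
```

```text
8.35 [492.87977781 142.10738348 216.89669665] [-0.37 -0.45 -2.25] -0.8400674219542149
n 36 rim centre x at tcp y 490.40371926331875 yaw -0.8681543045520352 res 0.05541679909244659
w2 222 [50, 55, 61, 98, 131, 148, 148, 147, 156, 162, 162, 161, 161, 164, 165, 164, 167, 164, 163, 165, 167, 165, 168, 168, 167, 170, 169, 164, 164, 164, 163, 165, 162, 156, 160, 164, 166, 164, 168, 169, 168, 166]
w2 228 [40, 43, 49, 90, 129, 146, 151, 155, 159, 165, 162, 161, 161, 161, 163, 164, 164, 162, 164, 164, 165, 167, 167, 167, 168, 168, 166, 165, 165, 164, 165, 163, 158, 156, 160, 165, 165, 167, 169, 170, 167, 167]
w2 234 [38, 34, 40, 84, 130, 146, 151, 153, 158, 160, 160, 161, 162, 165, 164, 164, 163, 165, 163, 165, 165, 165, 167, 165, 169, 167, 168, 165, 164, 164, 165, 163, 157, 154, 157, 162, 164, 165, 167, 167, 167, 166]
w2 245 [36, 39, 38, 68, 111, 139, 148, 151, 156, 157, 151, 116, 67, 40, 36, 37, 38, 37, 40, 43, 38, 38, 42, 41, 37, 43, 40, 40, 47, 71, 112, 148, 148, 131, 111, 104, 108, 108, 106, 106, 106, 106]
w4 222 [40, 44, 59, 93, 129, 146, 146, 148, 157, 163, 160, 161, 163, 164, 165, 165, 164, 163, 164, 165, 164, 165, 166, 168, 167, 169, 165, 165, 162, 163, 163, 164, 161, 154, 161, 164, 165, 166, 169, 167, 169, 168]
w4 228 [45, 46, 50, 86, 132, 145, 152, 152, 161, 163, 162, 159, 163, 162, 163, 165, 163, 166, 164, 163, 164, 166, 166, 168, 168, 167, 163, 160, 163, 163, 164, 163, 157, 153, 159, 165, 165, 167, 167, 167, 168, 166]
w4 234 [54, 52, 54, 93, 129, 146, 151, 155, 158, 162, 160, 162, 162, 162, 165, 163, 163, 163, 164, 162, 164, 166, 167, 168, 170, 167, 165, 165, 166, 164, 164, 164, 158, 155, 158, 161, 165, 163, 167, 168, 166, 166]
w4 245 [41, 46, 51, 78, 112, 140, 153, 151, 155, 158, 148, 116, 67, 42, 40, 32, 34, 42, 38, 38, 37, 34, 39, 45, 41, 46, 38, 42, 45, 64, 115, 147, 152, 129, 108, 105, 107, 108, 106, 104, 103, 106]
```

View pics/w4c.png

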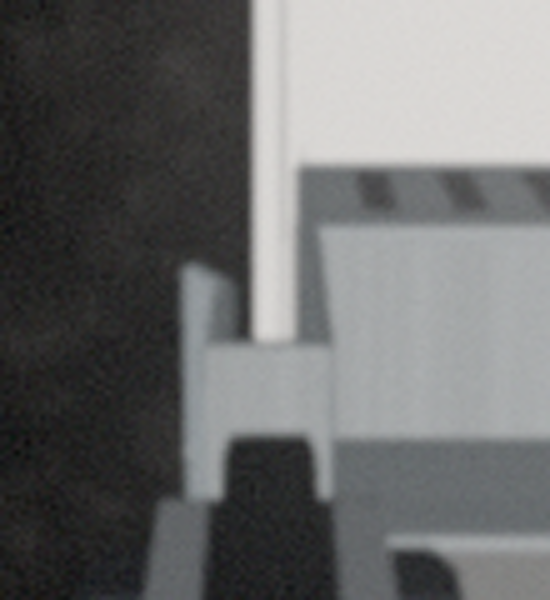

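Wrist crop: the rim runs at crop column ~270 and passes between the lip (~200) and the back plate (~320). The slot is about 1 mm to the far side of the rim centre, as I intended. Descending.

Request:
play_rows(increments=[[[0, 0, 2], 0], [[0, 0, 2], 0], [[0, 0, 2], 0], [[0, 0, 2], 0], [[0, 0, 2], 0], [[0, 0, 2], 0], [[0, 0, 2], 0], [[0, 0, 2], 0]])

```text
t: 9.07
tcp_pos: [493.3, 142.3, 202.1]
tool_rot: [[0.015, 1.0, -0.0], [1.0, -0.015, 0.0], [0.0, -0.0, -1.0]]
ft_force: [-0.4, 0.3, -1.4]
width: 0.113
finger_force: 41.4
```

Request:
play_rows(increments=[[[0, 0, 5], 0], [[0, 0, 5], 0], [[0, 0, 5], 0], [[0, 0, 5], 0], [[0, 0, 5], 0], [[0, 0, 5], 0], [[0, 0, 4], 0], [[0, 0, 2], 0]])

```text
t: 9.73
tcp_pos: [493.1, 142.2, 165.5]
tool_rot: [[0.015, 1.0, -0.001], [1.0, -0.015, -0.0], [-0.0, -0.001, -1.0]]
ft_force: [0.2, -0.3, -1.5]
width: 0.11
finger_force: 41.4
```

```bash
python3 look.py w5
python3 - <<'E'
import cv2
g=cv2.cvtColor(cv2.imread("pics/w5.png"),6)
for r in(205,212,217,222,245): print(r,g[r,258:300].tolist())
E
```

```text
9.7333 [493.10439536 142.22856519 165.53205535] [ 0.2  -0.31 -1.49] -0.8485562700416706
n 27 rim centre x at tcp y 490.50106298999503 yaw -0.8770200902427411 res 0.027009435061732492
205 [41, 46, 63, 101, 134, 144, 144, 139, 128, 121, 104, 90, 74, 60, 50, 78, 138, 192, 208, 214, 213, 210, 205, 197, 196, 178, 141, 111, 109, 109, 108, 122, 151, 165, 168, 167, 167, 167, 168, 168, 170, 166]
212 [45, 40, 64, 101, 136, 149, 152, 151, 140, 125, 105, 105, 97, 87, 74, 77, 141, 190, 208, 214, 213, 214, 204, 197, 195, 178, 143, 110, 108, 109, 108, 109, 127, 152, 165, 164, 166, 167, 166, 169, 169, 168]
217 [47, 48, 58, 91, 134, 149, 151, 145, 130, 118, 109, 107, 101, 91, 80, 87, 130, 173, 193, 195, 199, 196, 188, 182, 179, 163, 131, 106, 108, 112, 109, 108, 114, 135, 157, 164, 167, 166, 166, 170, 169, 167]
222 [41, 40, 60, 91, 134, 146, 145, 147, 154, 160, 163, 163, 163, 162, 164, 166, 163, 163, 164, 164, 164, 166, 168, 167, 170, 167, 167, 165, 162, 163, 166, 163, 158, 154, 158, 163, 167, 165, 168, 167, 168, 168]
245 [38, 44, 44, 73, 114, 139, 149, 152, 155, 160, 148, 115, 69, 41, 39, 36, 45, 45, 38, 44, 35, 39, 45, 42, 36, 36, 43, 41, 49, 68, 112, 146, 150, 128, 106, 108, 109, 105, 107, 101, 103, 109]
```

Request:
play_rows(increments=[[[0, -0.4, 3], 0], [[0, 0, 3], 0], [[0, 0, 3], 0], [[0, 0, 3], 0], [[0, 0, 3], 0], [[0, 0, 3], 0], [[0, 0, 3], 0], [[0, 0, 2], 0]])

```text
t: 10.45
tcp_pos: [492.9, 142.2, 142.8]
tool_rot: [[0.015, 1.0, -0.0], [1.0, -0.015, -0.0], [-0.0, -0.0, -1.0]]
ft_force: [-0.0, -0.2, -2.0]
width: 0.107
finger_force: 41.4
```

Request:
play_rows(increments=[[[0, 0, 2], 0], [[0, 0, 2], 0], [[0, 0, 2], 0], [[0, 0, 2], 0], [[0, 0, 2], 0], [[0, 0, 1], 0], [[0, 0, 1], 0], [[0, 0, 0], 0]])

```text
t: 11.12
tcp_pos: [492.9, 142.3, 131.1]
tool_rot: [[0.015, 1.0, -0.0], [1.0, -0.015, -0.0], [-0.0, -0.0, -1.0]]
ft_force: [-0.4, -0.5, -1.4]
width: 0.111
finger_force: 41.4
```

Request:
play_rows(increments=[[[0, 0, 0.6], 0], [[0, 0, 0.6], 0], [[0, 0, 0.6], 0], [[0, 0, 0.6], 0], [[0, 0, 0.6], 0], [[0, 0, 0.6], 0], [[0, 0, 0.4], 0], [[0, 0, 0], 0]])

```text
t: 11.78
tcp_pos: [492.9, 142.2, 127.2]
tool_rot: [[0.015, 1.0, -0.0], [1.0, -0.015, -0.0], [-0.0, -0.0, -1.0]]
ft_force: [-0.1, -0.5, -0.8]
width: 0.117
finger_force: 41.4
```

Request:
play_rows(increments=[[[0, 0, 0.25], 0], [[0, 0, 0.25], 0], [[0, 0, 0.25], 0], [[0, 0, 0.25], 0], [[0, 0, 0], 0], [[0, 0, 0], 0], [[0, 0, 0], 0], [[0, 0, 0], 0]])

```text
t: 12.45
tcp_pos: [493.0, 142.3, 126.3]
tool_rot: [[0.015, 1.0, 0.0], [1.0, -0.015, 0.0], [0.0, 0.0, -1.0]]
ft_force: [-0.2, 0.0, -2.6]
width: 0.107
finger_force: 41.4
```

Request:
play_rows(increments=[[[0, 0, 0.25], 0], [[0, 0, 0.25], 0], [[0, 0, 0.25], 0], [[0, 0, 0.25], 0], [[0, 0, 0], 0], [[0, 0, 0], 0], [[0, 0, 0], 0], [[0, 0, 0], 0]])

```text
t: 13.12
tcp_pos: [492.9, 142.3, 125.3]
tool_rot: [[0.015, 1.0, -0.0], [1.0, -0.015, -0.0], [-0.0, -0.0, -1.0]]
ft_force: [0.3, 0.1, -1.2]
width: 0.113
finger_force: 41.4
```

Request:
play_rows(increments=[[[0, 0, 0.25], 0], [[0, 0, 0.25], 0], [[0, 0, 0], 0], [[0, 0, 0], 0], [[0, 0, 0], 0], [[0, 0, 0], 0], [[0, 0, 0], 0], [[0, 0, 0], 0]])

```text
t: 13.78
tcp_pos: [493.0, 142.3, 124.8]
tool_rot: [[0.015, 1.0, -0.0], [1.0, -0.015, 0.0], [0.0, -0.0, -1.0]]
ft_force: [-0.2, 0.7, -0.0]
width: 0.11
finger_force: 41.4
```

Request:
play_rows(increments=[[[0, 0, 0.25], 0], [[0, 0, 0.25], 0], [[0, 0, 0.25], 0], [[0, 0, 0], 0], [[0, 0, 0], 0], [[0, 0, 0], 0], [[0, 0, 0], 0], [[0, 0, 0], 0]])

```text
t: 14.45
tcp_pos: [493.0, 142.3, 124.1]
tool_rot: [[0.015, 1.0, 0.0], [1.0, -0.015, 0.0], [0.0, 0.0, -1.0]]
ft_force: [-0.9, -0.5, 2.4]
width: 0.109
finger_force: 42.0
```

Request:
play_rows(increments=[[[0, 0, 0.25], 0], [[0, 0, 0.25], 0], [[0, 0, 0], 0], [[0, 0, 0], 0], [[0, 0, 0], 0], [[0, 0, 0], 0], [[0, 0, 0], 0], [[0, 0, 0], 0]])

```text
t: 15.12
tcp_pos: [493.0, 142.3, 123.6]
tool_rot: [[0.015, 1.0, 0.0], [1.0, -0.015, -0.0], [-0.0, 0.0, -1.0]]
ft_force: [-1.7, -0.6, 4.6]
width: 0.114
finger_force: 42.5
```

Request:
play_rows(increments=[[[0, 0, 0], 0], [[0, -0.2, 0], 0], [[0, -0.2, 0], 0], [[0, 0, 0], 0], [[0, 0, 0], 0], [[0, 0, 0], 0], [[0, 0, 0], 0], [[0, 0, 0], 0]])

```text
t: 15.78
tcp_pos: [492.9, 142.3, 123.7]
tool_rot: [[0.015, 1.0, 0.001], [1.0, -0.015, 0.0], [0.0, 0.001, -1.0]]
ft_force: [-0.4, -0.7, 4.8]
width: 0.112
finger_force: 42.4
```

Request:
play_rows(increments=[[[0, 0, -0.4], 0], [[2, 0, 0], 0], [[4, 0, 0], 0], [[4, 0, 0], 0], [[4, 0, 0], 0], [[4, 0, 0], 0], [[4, 0, 0], 0], [[2, 0, 0], 0]])

```text
t: 16.45
tcp_pos: [492.8, 167.1, 123.9]
tool_rot: [[0.014, 1.0, -0.0], [1.0, -0.014, 0.0], [0.0, -0.0, -1.0]]
ft_force: [0.1, -4.5, 4.5]
width: 0.109
finger_force: 42.3
```

```bash
python3 look.py w6
python3 - <<'E'
from h import *
import pickle
o=get_obs();print(o['ft_force'],o['tcp_pos'])
w=cv2.imread("pics/w6.png")
cv2.imwrite("pics/w6d.png",cv2.resize(w[100:260,220:340],None,fx=3.7,fy=3.7,interpolation=2))
E
```

```text
16.45 [492.7952935  167.10270309 123.87093491] [ 0.11 -4.54  4.48] -0.8138849842290825
n 23 rim centre x at tcp y 490.9831624089957 yaw -0.8091128827507724 res 0.02053141486317926
[-0.45835259 -1.76681996  3.12890695] [492.83441215 167.38129827 123.90449294]
```

View pics/w6d.png

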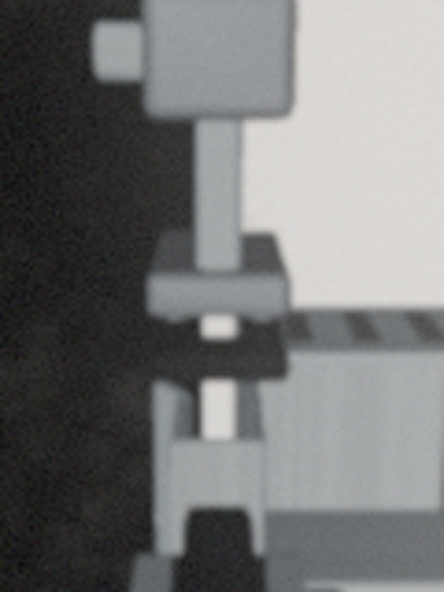

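Wrist crop: the basket hangs on the rim with the bridge's left end at crop row ~437. The pad face is at ~378, so about 8 mm of gap is left. I'll creep on from here.

Request:
play_rows(increments=[[[0.7, 0, 0], 0], [[0.7, 0, 0], 0], [[0.7, 0, 0], 0], [[0.7, 0, 0], 0], [[0.7, 0, 0], 0], [[0.7, 0, 0], 0], [[0.5, 0, 0], 0], [[0, 0, 0], 0]])

```text
t: 17.17
tcp_pos: [493.0, 171.1, 123.9]
tool_rot: [[0.015, 1.0, -0.0], [1.0, -0.015, 0.0], [0.0, -0.0, -1.0]]
ft_force: [-0.9, -2.2, 4.1]
width: 0.11
finger_force: 42.3
```

Request:
play_rows(increments=[[[0.2, 0, 0], 0], [[0.2, 0, 0], 0], [[0.2, 0, 0], 0], [[0.2, 0, 0], 0], [[0.2, 0, 0], 0], [[0, 0, 0], 0], [[0, 0, 0], 0], [[0, 0, 0], 0]])

```text
t: 17.83
tcp_pos: [493.0, 172.0, 123.9]
tool_rot: [[0.015, 1.0, 0.0], [1.0, -0.015, 0.0], [0.0, 0.0, -1.0]]
ft_force: [-0.3, -3.7, 3.8]
width: 0.107
finger_force: 42.2
```

Request:
play_rows(increments=[[[0.2, 0, 0], 0], [[0.2, 0, 0], 0], [[0.2, 0, 0], 0], [[0.2, 0, 0], 0], [[0, 0, 0], 0], [[0, 0, 0], 0], [[0, 0, 0], 0], [[0, 0, 0], 0]])

```text
t: 18.5
tcp_pos: [493.0, 172.8, 123.9]
tool_rot: [[0.015, 1.0, -0.0], [1.0, -0.015, 0.0], [0.0, -0.0, -1.0]]
ft_force: [0.0, -4.2, 4.0]
width: 0.109
finger_force: 42.2
```

Request:
play_rows(increments=[[[0.2, 0, 0], 0], [[0.2, 0, 0], 0], [[0.2, 0, 0], 0], [[0.2, 0, 0], 0], [[0, 0, 0], 0], [[0, 0, 0], 0], [[0, 0, 0], 0], [[0, 0, 0], 0]])

```text
t: 19.17
tcp_pos: [493.0, 173.6, 123.9]
tool_rot: [[0.015, 1.0, -0.0], [1.0, -0.015, 0.0], [0.0, -0.0, -1.0]]
ft_force: [-0.4, -3.0, 4.0]
width: 0.114
finger_force: 42.2
```

Request:
play_rows(increments=[[[0.2, 0, 0], 0], [[0.2, 0, 0], 0], [[0.2, 0, 0], 0], [[0, 0, 0], 0], [[0, 0, 0], 0], [[0, 0, 0], 0], [[0, 0, 0], 0], [[0, 0, 0], 0]])

```text
t: 19.83
tcp_pos: [493.0, 174.2, 123.9]
tool_rot: [[0.015, 1.0, -0.0], [1.0, -0.015, 0.0], [0.0, -0.0, -1.0]]
ft_force: [-0.3, -3.6, 4.4]
width: 0.112
finger_force: 42.3
```

Request:
play_rows(increments=[[[0.2, 0, 0], 0], [[0.2, 0, 0], 0], [[0.2, 0, 0], 0], [[0.2, 0, 0], 0], [[0, 0, 0], 0], [[0, 0, 0], 0], [[0, 0, 0], 0], [[0, 0, 0], 0]])

```text
t: 20.5
tcp_pos: [493.0, 175.0, 123.9]
tool_rot: [[0.015, 1.0, -0.0], [1.0, -0.015, 0.0], [0.0, -0.0, -1.0]]
ft_force: [-0.8, -3.4, 5.0]
width: 0.112
finger_force: 42.3
```

Request:
play_rows(increments=[[[0.2, 0, 0], 0], [[0.2, 0, 0], 0], [[0.2, 0, 0], 0], [[0.2, 0, 0], 0], [[0, 0, 0], 0], [[0, 0, 0], 0], [[0, 0, 0], 0], [[0, 0, 0], 0]])

```text
t: 21.17
tcp_pos: [493.1, 175.8, 123.9]
tool_rot: [[0.015, 1.0, -0.0], [1.0, -0.015, 0.0], [0.0, -0.0, -1.0]]
ft_force: [0.5, -4.0, 4.0]
width: 0.109
finger_force: 42.3
```

Request:
play_rows(increments=[[[0.2, 0, 0], 0], [[0.2, 0, 0], 0], [[0.2, 0, 0], 0], [[0.2, 0, 0], 0], [[0, 0, 0], 0], [[0, 0, 0], 0], [[0, 0, 0], 0], [[0, 0, 0], 0]])

```text
t: 21.83
tcp_pos: [493.0, 176.6, 123.9]
tool_rot: [[0.015, 1.0, -0.0], [1.0, -0.015, 0.0], [0.0, -0.0, -1.0]]
ft_force: [-1.0, -3.4, 4.5]
width: 0.105
finger_force: 42.2
```

Request:
play_rows(increments=[[[0.2, 0, 0], 0], [[0.2, 0, 0], 0], [[0.2, 0, 0], 0], [[0, 0, 0], 0], [[0, 0, 0], 0], [[0, 0, 0], 0], [[0, 0, 0], 0], [[0, 0, 0], 0]])

```text
t: 22.5
tcp_pos: [493.0, 177.2, 123.9]
tool_rot: [[0.015, 1.0, -0.0], [1.0, -0.015, -0.0], [-0.0, -0.0, -1.0]]
ft_force: [0.1, -3.5, 4.3]
width: 0.109
finger_force: 42.2
```

Request:
play_rows(increments=[[[0.2, 0, 0], 0], [[0.2, 0, 0], 0], [[0.2, 0, 0], 0], [[0.2, 0, 0], 0], [[0, 0, 0], 0], [[0, 0, 0], 0], [[0, 0, 0], 0], [[0, 0, 0], 0]])

```text
t: 23.17
tcp_pos: [493.0, 178.0, 123.9]
tool_rot: [[0.015, 1.0, -0.0], [1.0, -0.015, 0.0], [0.0, -0.0, -1.0]]
ft_force: [-0.2, -4.2, 3.9]
width: 0.111
finger_force: 42.3
```

Request:
play_rows(increments=[[[0.2, 0, 0], 0], [[0.2, 0, 0], 0], [[0.2, 0, 0], 0], [[0, 0, 0], 0], [[0, 0, 0], 0], [[0, 0, 0], 0], [[0, 0, 0], 0], [[0, 0, 0], 0]])

```text
t: 23.83
tcp_pos: [493.1, 178.5, 123.9]
tool_rot: [[0.015, 1.0, -0.0], [1.0, -0.015, -0.0], [-0.0, -0.0, -1.0]]
ft_force: [0.0, -3.8, 4.1]
width: 0.11
finger_force: 42.3
```

Run:
```python
from h import *
o=get_obs();w=get_image("wrist");cv2.imwrite("pics/w7.png",w);w6=cv2.imread("pics/w6.png")
print(o['ft_force'],o['tcp_pos'],o['wrist_torque'])
for i in(w6,w):print(cv2.cvtColor(i,6)[185:225,261:268].mean(1).astype(int).tolist(),cv2.cvtColor(i,6)[180:225,276:281].mean(1).astype(int).tolist())
```

```text
[ 0.03632132 -3.75751117  4.11215548] [493.06262784 178.51498503 123.8940651 ] [-0.84324011 -0.00165439 -0.01465027]
[99, 76, 54, 45, 45, 44, 44, 43, 42, 42, 46, 46, 50, 51, 51, 48, 51, 63, 91, 112, 128, 135, 139, 137, 138, 138, 137, 135, 134, 131, 130, 130, 131, 132, 134, 138, 139, 140, 139, 139] [147, 144, 139, 134, 142, 174, 200, 210, 212, 206, 181, 130, 75, 51, 50, 52, 56, 57, 57, 57, 58, 70, 125, 179, 206, 212, 212, 212, 212, 212, 212, 211, 212, 212, 211, 212, 212, 205, 186, 162, 161, 164, 163, 164, 164]
[65, 66, 67, 66, 68, 69, 68, 71, 69, 70, 73, 84, 106, 125, 136, 142, 142, 141, 137, 136, 131, 122, 106, 80, 58, 47, 44, 39, 41, 39, 41, 40, 42, 44, 46, 46, 46, 47, 61, 90] [167, 166, 165, 165, 166, 165, 166, 166, 164, 165, 166, 165, 165, 165, 162, 150, 127, 118, 128, 140, 145, 146, 145, 142, 140, 137, 138, 161, 191, 208, 205, 179, 122, 64, 44, 45, 46, 47, 51, 53, 52, 50, 54, 66, 105]
```

Request:
play_rows(increments=[[[0.2, 0, 0], 0], [[0.2, 0, 0], 0], [[0.2, 0, 0], 0], [[0, 0, 0], 0], [[0, 0, 0], 0], [[0, 0, 0], 0], [[0, 0, 0], 0], [[0, 0, 0], 0]])

```text
t: 24.55
tcp_pos: [493.1, 178.8, 123.9]
tool_rot: [[0.015, 1.0, -0.0], [1.0, -0.015, -0.001], [-0.001, -0.0, -1.0]]
ft_force: [0.1, -5.2, 4.9]
width: 0.11
finger_force: 42.3
```

Request:
play_rows(increments=[[[0.2, 0, 0], 0], [[0.2, 0, 0], 0], [[0.2, 0, 0], 0], [[0, 0, 0], 0], [[0, 0, 0], 0], [[0, 0, 0], 0], [[0, 0, 0], 0], [[0, 0, 0], 0]])

```text
t: 25.22
tcp_pos: [493.0, 179.0, 123.8]
tool_rot: [[0.016, 1.0, -0.0], [1.0, -0.016, -0.001], [-0.001, -0.0, -1.0]]
ft_force: [0.5, -7.2, 3.7]
width: 0.112
finger_force: 42.3
```

Request:
play_rows(increments=[[[0.2, 0, 0], 0], [[0.2, 0, 0], 0], [[0.1, 0, 0], 0], [[0, 0, 0], 0], [[0, 0, 0], 0], [[0, 0, 0], 0], [[0, 0, 0], 0], [[0, 0, 0], 0]])

```text
t: 25.88
tcp_pos: [493.0, 179.1, 123.8]
tool_rot: [[0.016, 1.0, -0.001], [1.0, -0.016, -0.002], [-0.002, -0.001, -1.0]]
ft_force: [-0.1, -7.2, 4.6]
width: 0.107
finger_force: 42.4
```

Run:
```python
from h import *
for i in range(3):
    get_image("side");o=get_obs();print(o['ft_force'].round(2),o['tcp_pos'].round(2),o['wrist_torque'].round(2))
```

```text
[ 0.21 -6.82  4.73] [493.08 179.17 123.82] [-1.61 -0.05  0.01]
[ 0.89 -7.36  4.8 ] [493.03 179.15 123.8 ] [-1.61 -0.06  0.03]
[-0.07 -6.9   4.53] [493.02 179.17 123.82] [-1.6  -0.11 -0.02]
```

Request:
play_rows(increments=[[[0.2, 0, 0], 0], [[0.2, 0, 0], 0], [[0.1, 0, 0], 0], [[0, 0, 0], 0], [[0, 0, 0], 0], [[0, 0, 0], 0], [[0, 0, 0], 0], [[0, 0, 0], 0]])

```text
t: 26.7
tcp_pos: [493.0, 179.3, 123.8]
tool_rot: [[0.016, 1.0, -0.001], [1.0, -0.016, -0.002], [-0.002, -0.001, -1.0]]
ft_force: [0.1, -8.3, 4.5]
width: 0.112
finger_force: 42.4
```

Request:
play_rows(increments=[[[-0.2, 0, 0], 0], [[-0.2, 0, 0], 0], [[-0.2, 0, -0.2], 0], [[-0.2, 0, -0.2], 0], [[0, 0, 0], 0], [[0, 0, 0], 0], [[0, 0, 0], 0], [[0, 0, 0], 0]])

```text
t: 27.37
tcp_pos: [493.0, 179.3, 124.1]
tool_rot: [[0.016, 1.0, -0.0], [1.0, -0.016, -0.001], [-0.001, -0.0, -1.0]]
ft_force: [0.7, -6.2, 2.1]
width: 0.111
finger_force: 42.1
```

Request:
play_rows(increments=[[[0, 0, 0], 0], [[0, 0, 0], 0], [[0, 0, 0], 0], [[0, 0, 0], 0], [[0, 0, 0], 0], [[0, 0, 0], 0], [[0, 0, 0], 0], [[0, 0, 0], 0]], jaw=-0.2)

```text
t: 28.03
tcp_pos: [493.1, 180.0, 124.3]
tool_rot: [[0.015, 1.0, -0.0], [1.0, -0.015, 0.0], [0.0, -0.0, -1.0]]
ft_force: [-0.2, -0.2, 0.6]
width: 0.398
finger_force: 0.0
```

Request:
play_rows(increments=[[[0, 0, -3], 0], [[0, 0, -6], 0], [[0, 0, -10], 0], [[0, 0, -12], 0], [[0, 0, -15], 0], [[0, 0, -18], 0], [[0, 0, -18], 0], [[0, 0, -15], 0]])

```text
t: 28.7
tcp_pos: [493.2, 180.1, 223.5]
tool_rot: [[0.015, 1.0, 0.001], [1.0, -0.015, 0.001], [0.001, 0.001, -1.0]]
ft_force: [1.5, 0.1, -0.1]
width: 0.4
finger_force: 0.0
```

Run:
```python
from h import *
import pickle
o=get_obs();w=get_image("wrist");s=get_image("side");pickle.dump(o,open("w8.pkl","wb"))
cv2.imwrite("pics/w8.png",w);a=cv2.resize(w[20:290,180:400],None,fx=2,fy=2,interpolation=2);b=cv2.resize(s[160:260,245:345],None,fx=3.4,fy=3.4,interpolation=2)
im=np.zeros((540,785,3),np.uint8);im[:,:440]=a;im[:340,443:783]=b;cv2.imwrite("pics/c8.png",im);print(o['t'],o['tcp_pos'],o['ft_force'],o['width'])
```

```text
28.7 [493.1729264  180.13868469 223.52501692] [ 1.48422417  0.09236652 -0.08041406] 0.40044998607882437
```

View pics/c8.png

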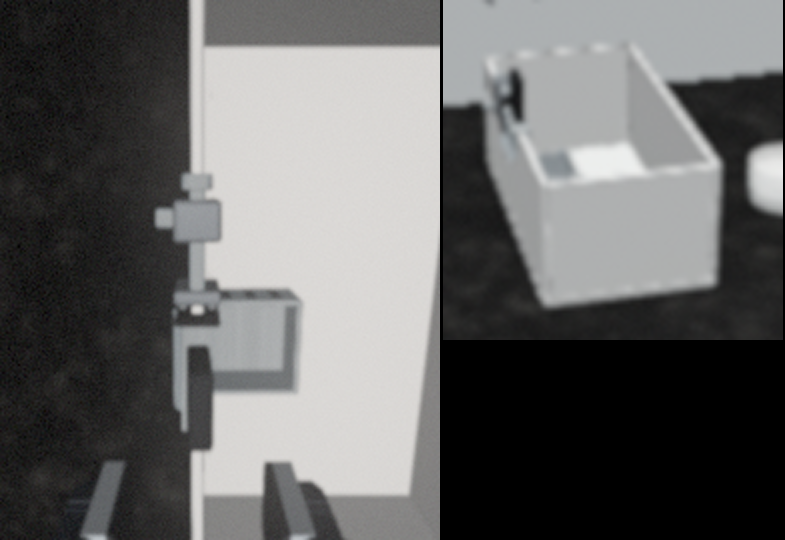

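The crop shows the basket hanging on the rim in line with the wall. The lip is outside, the box is inside and the left end rests against the pad at about (197,318). The gripper is clear, so I'm handing in.

```bash
python3 -c "
from bench import *
print(job_done())"
```

```text
the job is handed in; nothing more can be done
None
```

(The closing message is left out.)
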